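# Half-turn a bayonet pod lid against a straightedge and hold it

## Robot

A 6-joint arm with a two-finger parallel gripper is mounted at the origin on the work surface. World frame = base frame: x ahead of the robot, y to its left, z up, the work surface at z = 0. Lengths are in m, angles in rad, forces in N, time in s.
With the tool pointing down it reaches from about 0.3 to 1 m from the base axis. Payload 5.1 kg.
Tool frame: the origin (TCP) lies midway between the tips of the shut fingers; the grasp point (between the pads) lies robot.grip_depth behind it (robot.grip_depth is the distance from the TCP to the grasp point, in m); z points along the fingers, y is the direction in which the jaws open and shut (so a half turn about z gives the same grasp; the last joint's range is limited). The gripper opens to 95 mm and grips with 3 to 60 N. Pads are 20 mm wide; open, the fingers measure 119 mm over their backs; the gripper's body (75 mm by 180 mm) begins 59 mm behind the grasp point.
Start: joints at [1.145, 0.124, 1.65, -0, 1.367, -0.083], TCP at [0.219, 0.612, 0.215] pointing down, gripper open.
Joint ranges: [-2.61, 2.61], [-1.02, 2.33], [0.03, 2.71], [-1.35, 4.49], [0.32, 2.68], [-2.91, 2.91]. Speed limits (rad/s): [2.57, 2.57, 3.14, 3.14, 3.14, 3.14].

## Interface

Orientations are given as a rotation vector (axis times angle).
In Python, from station import robot gives the robot as it stands.
- The arm moves only by the shell command python3 -m jog 'ROWS' [OPENING]. ROWS is JSON, a list of rows, each a list of 2 entries, a list of its own where there are three numbers: the shift along the tool's x, y, z each as a share of 0.1 m, from -1 to 1, then the turn, a rotation vector about the tool's x, y, z each as a share of 360 degrees, from -1 to 1. In form: [[[tx, ty, tz], [ax, ay, az]], ...]. A call has 1 to 10 rows; each row shifts and turns the pose as measured when the row begins, along the tool's axes as they then stand; what a row does not reach is not made up. A row lasts 1/8 s, in which the tool goes at most 62.5 mm and 10.7 degrees, less where a joint would pass 70% of its speed; a pose out of reach is approached as far as the arm can. A call with a number of a shift or a turn outside -1 to 1 is refused whole. A call with a gripper value outside its range is refused whole. OPENING is the opening, from 0 (shut) to 1 (fully open), set as the call begins (- or left out, the last holds). The fingers move at their own pace and stop on an object; the grip force is fixed at half the most. Time passes only in rows, so rows that do not move let the fingers close. It gives the time, the measured TCP pose, the force and the opening at its end, in the units of the state.
- robot.sense(): the state, without advancing time (a new reading comes with each control period).
- robot.grab_frame(name): name is "scene" or "top" or "wrist"; returns (picture, depth): 384x512x3 uint8, red, green, blue; 384x512 float32, m along the optical axis (not along the pixel's ray), 0 where there is no reading.
- robot.camera_info(name): a dict with "fx", "fy", "cx", "cy" (pixels), "cam_to_world" (4x4, takes a point from camera to world coordinates); the wrist camera has in their place "T_tool_cam" (4x4, takes a point from camera to tool coordinates, whose origin is the TCP and whose axes are the flange's). Camera axes: x right, y up, looking along -z (the intrinsics and any distortion apply to the point x, -y, -z); pixel columns grow to the right and rows downward; lengths in m; the calibration is good to about 2 mm. A picture is of the moment at which its call begins: read the wrist's pose just before it. camera_info takes no time and is no camera call.
- robot.finish_job(): hands the job in, once; it reports no verdict.
The state is a dict: "time_s": time; "joints": joint angles; "joint_vel": joint speeds; "effort": joint torques, N m; "eef_pos": TCP position; "eef_rot": TCP orientation; "ft_force": force on the tool from outside, world axes, zero at the start; "ft_torque": the same for the moment, N m; "finger_gap": opening from 0.0 (shut) to 1.0 (fully open).
Only numpy, scipy, OpenCV 4.12 (cv2) and the standard library are available. Lean on these libraries where they do the work, as an engineer would, in place of code of your own. Each camera call takes 0.05 s, during which the arm holds its last target.

## Task

Lay the loose steel straightedge flat on the table with one long edge flush against the front edge of the open pod's base plate (the edge facing the robot), roughly centred on it, and let go of it. Then put the loose lid into that pod, lugs through the notches, press it fully down against the spring plate and turn it clockwise (seen from above) only halfway to its lock, until its grip bar is parallel to the straightedge, never letting it go on to the lock click. Finish while still gripping the lid there, pressed fully down and still, with the straightedge still flush and the other things on the table left alone.

Things in the scene. Friction and masses are not known exactly. Their poses are not given: they have to be found in the camera images.
- pod: the open storage pod, bolted down: square aluminium base plate 110 x 110 x 6 mm, clear tub of outer radius 34 mm, dark steel collar whose top is 60 mm above the table. Origin at the centre of the plate's underside, z up. The front edge, facing the robot, is the side at x = -55 mm and runs along y. The other pod, just alike, already has its lid on and is not used.
- pod_collar: ring at the open pod's mouth: 5 mm thick, hole radius 26, outer radius 36 mm, two facing notches 12 mm wide out to radius 35. Origin at the centre of its top, z up; x runs through the notches, at 135 deg (ccw) from the pod's x. The lid goes in lugs over notches, then turns clockwise only (stop the other way); 45 deg on is halfway, bar along the pod's y; lock stop at about 90 deg.
- lid: loose grey lid, about 80 g, standing on its plug. Origin at the centre of the plug's underside, z up, x along bar and lugs (symmetric). Plug radius 24 mm; two lugs 8 mm wide, 2 to 7 mm up, out to radius 29.5; rim disc radius 34 from 16 to 22 mm up; grip bar 52 long, 12 wide, 22 to 46 mm up. Fully down, the disc rests on the collar, origin 16 mm below the collar's top.
- straightedge: the loose steel straightedge, about 280 g, lying flat: blade 160 mm (x) x 44 mm (y) x 6 mm, with a raised aluminium grip rib along its middle, 70 mm long, 12 mm wide, top at 28 mm. Origin at the centre of the blade's underside, z up; both long edges are alike.
- follower (a joint): sprung white plate inside the open pod, m pressed down: 0 free (its top 6 mm below the collar's top), 0.010 with the lid fully down. Pushes the lid up with 2.5 N at first touch, 5 N fully down; an engaged lid that is not held down rises 3 to 4 mm, until its lugs meet the collar's underside.
- detent0 (a joint): one of two facing sprung brass balls in the open pod's wall, m pushed outward, 0 at rest. From about 59 deg of clockwise turn the lid's lugs start to push the balls out (up to 1.5 mm, 5 N); past about 83 deg they click back behind the lugs: locked.
- yoyo: the teal yo-yo lying on its side, 56 mm across; a bystander, leave it alone.
- loupe: the magnifier loupe, a ring 44 mm across with a short handle; origin under the ring; a bystander, leave it alone.
- seat_tool: the brass bearing seat tool standing upright, 24 mm across, 62 mm high; a bystander, leave it alone.
- bearing_a: a loose bearing, 22 mm across; a bystander, leave it alone.
- bearing_b: another loose bearing, 22 mm across; a bystander, leave it alone.
There are look-alikes about, which are no part of the job. Several things have the shape of the straightedge; the one meant has the colours described above. What is meant by the lid is not green, and is the larger of those in its own colour.

How it is judged:
On the way, in this order (a step that is already met when the one before it is completed fails the run):
1. straightedge laid flush against the front edge and let go, lid not yet at the pod (x of straightedge in the frame of pod between -0.079 and -0.075 m and y of straightedge in the frame of pod between -0.03 and 0.03 m and angle between the x axis of straightedge and the y axis of pod, either way round below 0.03 rad and angle between straightedge's own z axis and vertical below 0.03 rad and height (world z) of straightedge below 0.002 m and contact force between the fingers and straightedge below 0.1 N and horizontal distance between lid and pod above 0.08 m), for 0.3 s.
2. lid pressed down with its lugs through the notches (horizontal distance between lid and pod_collar below 0.004 m and z of lid in the frame of pod_collar below -0.014 m and angle between lid's own z axis and vertical below 0.06 rad and angle between the x axis of lid and the x axis of pod_collar, either way round below 0.25 rad), for 0.05 s.
At the end, for the whole second after the job is handed in: Straightedge flat, untouched, edge within 2 mm of the plate's front edge, parallel within 0.03 rad, centred within 30 mm; lid centred within 4 mm, within 2 mm of fully down, bar within 0.14 rad of parallel to the front edge, still, gripped with over 1.5 N (x of straightedge in the frame of pod between -0.079 and -0.075 m and y of straightedge in the frame of pod between -0.03 and 0.03 m and angle between the x axis of straightedge and the y axis of pod, either way round below 0.03 rad and angle between straightedge's own z axis and vertical below 0.03 rad and height (world z) of straightedge below 0.002 m and contact force between the fingers and straightedge below 0.1 N and horizontal distance between lid and pod_collar below 0.004 m and z of lid in the frame of pod_collar below -0.014 m and angle between lid's own z axis and vertical below 0.06 rad and angle between the x axis of lid and the y axis of pod, either way round below 0.14 rad and contact force between the fingers and lid above 1.5 N and linear speed of lid below 0.02 m/s and angular speed of lid below 0.15 rad/s); the arm keeps its last pose, push and grip.
It fails at once if the lid is turned on to its lock click (horizontal distance between lid and pod_collar below 0.01 m and z of lid in the frame of pod_collar below -0.009 m and angle between the x axis of lid and the y axis of pod_collar, either way round below 0.12 rad).
It fails at once if a bystander is moved more than 30 mm (distance of any of yoyo, loupe, seat_tool, bearing_a, bearing_b from where it was at the start of the episode above 0.03 m).
It also fails if it takes over 61 s, if anything falls off the work surface, if the arm or the gripper's body presses on something with over 40 N, if the wrist force passes 120 N, or if a joint passes its speed limit or range.

## Working session

There is one attempt and no reset: what is moved stays moved. The work goes in short steps, Python scripts to look and compute and a shell command to move; the robot and the scene stay as the last step left them, time stands still between calls to the robot, and variables do not carry over. Pictures are saved under pics/ and viewed, and the job is handed in when it is done.

```bash
ls; mkdir -p pics
python3 - <<'E'
from station import robot
import cv2,numpy as np
for n in ["scene","top"]:
    p,d=robot.grab_frame(n); np.save(f"pics/{n}_d0.npy",d); cv2.imwrite(f"pics/{n}0.png",p[:,:,::-1])
    i=robot.camera_info(n); print(n,{k:(np.round(v,4).tolist()) if not isinstance(v,str) else v for k,v in i.items()})
i=robot.camera_info("wrist"); print({k:(np.round(v,4).tolist()) if not isinstance(v,str) else v for k,v in i.items()})
print(robot.sense(),robot.grip_depth)
E
```

```text
pics
scene {'fx': 462.304, 'fy': 462.304, 'cx': 254.3242, 'cy': 190.441, 'cam_to_world': [[0.1349, -0.6705, 0.7295, 1.469], [0.9908, 0.085, -0.1051, -0.1913], [0.0085, 0.737, 0.6758, 0.9445], [0.0, 0.0, 0.0, 1.0]]}
top {'fx': 461.1879, 'fy': 461.1879, 'cx': 249.998, 'cy': 191.88, 'cam_to_world': [[0.0089, 0.9928, -0.1192, 0.32], [-0.9999, 0.0081, -0.0074, -0.0744], [-0.0064, 0.1193, 0.9928, 1.6923], [0.0, 0.0, 0.0, 1.0]]}
{'fx': 308.7782, 'fy': 308.7782, 'cx': 256.1209, 'cy': 192.5364, 'T_tool_cam': [[-0.0, 0.959, 0.2834, 0.0806], [1.0, 0.0, -0.0001, 0.0], [-0.0001, 0.2834, -0.959, -0.1701], [0.0, 0.0, 0.0, 1.0]]}
{'time_s': 0.1, 'joints': array([ 1.14535926e+00,  1.24441084e-01,  1.65150895e+00,  1.58007509e-05,
        1.36749673e+00, -8.25589672e-02]), 'joint_vel': array([-1.93371786e-04, -8.30585531e-04, -4.08777654e-03, -1.57151274e-03,
        5.57844244e-04,  9.92842642e-05]), 'effort': array([ 3.06520797e-04, -4.18882012e+01, -3.61096251e+01,  7.76181067e-02,
        4.61530709e-02, -7.61041474e-05]), 'eef_pos': array([0.21829205, 0.6116455 , 0.21352603]), 'eef_rot': array([-5.35879920e-01, -3.09506188e+00,  2.81244393e-03]), 'ft_force': array([ 0.29329872, -1.29763282, -0.34894443]), 'ft_torque': array([-0.03893143, -0.02354316,  0.01201315]), 'finger_gap': 1.000816807844129} 0.0188
```

Run:
```python
import cv2
for n in ["scene","top"]:
    p=cv2.imread(f"pics/{n}0.png"); cv2.imwrite(f"pics/{n}0b.png",cv2.resize(p,(800,600),interpolation=cv2.INTER_CUBIC))
```

```text
(no output)
```

View pics/top0b.png

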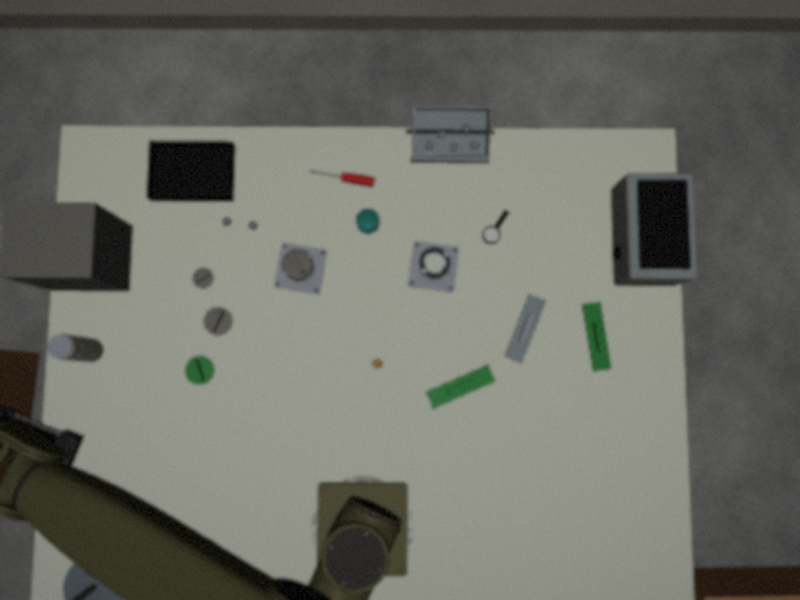

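View pics/scene0b.png

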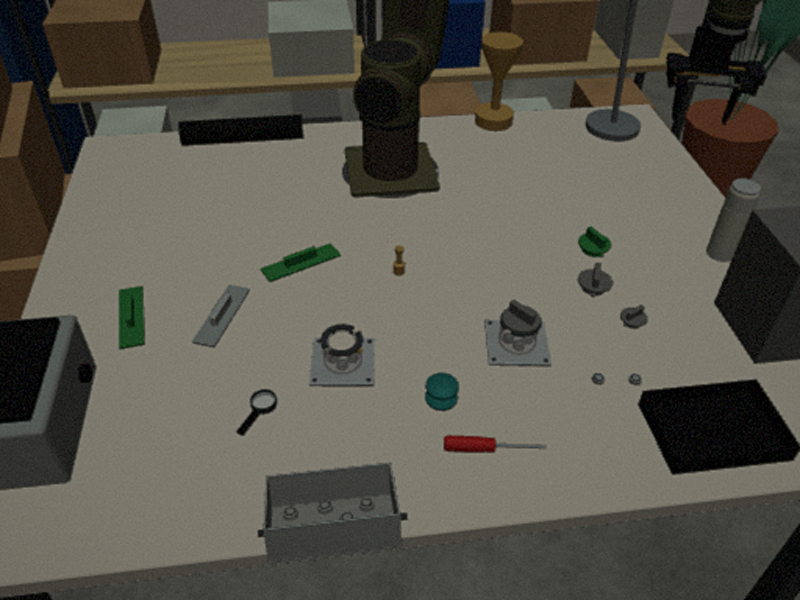

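The top view (800x600) shows three straightedge shapes: grey (525,328), green (460,386) and green (597,336). The grey one fits. For lids there is grey large (218,321), grey small (203,278), green (200,370) and one mounted on the closed pod (298,265). The large loose grey one fits. The open pod is at (433,265). Next I'll check these in enlarged crops.

```bash
cat > h.py <<'E'
import numpy as np,cv2
from scipy.spatial.transform import Rotation as R
from station import robot
def grab(n,tag):
    s=robot.sense(); p,d=robot.grab_frame(n); i=dict(robot.camera_info(n))
    if n=="wrist":
        T=np.eye(4);T[:3,:3]=R.from_rotvec(s['eef_rot']).as_matrix();T[:3,3]=s['eef_pos']
        i['cam_to_world']=T@i['T_tool_cam']
    np.savez(f"pics/{tag}.npz",p=p,d=d,**{k:i[k] for k in("fx","fy","cx","cy","cam_to_world")})
    return load(tag)
def load(tag): 
    z=np.load(f"pics/{tag}.npz"); return {k:z[k] for k in z}
def cloud(f):
    v,u=np.mgrid[:384,:512]; d=f['d']
    c=np.stack([(u-f['cx'])/f['fx']*d,-(v-f['cy'])/f['fy']*d,-d,np.ones_like(d)],-1)
    return (c@f['cam_to_world'].T)[...,:3]
def ray(f,u,v,z):
    "pixel(s) -> world on plane z"
    u=np.asarray(u,float);v=np.asarray(v,float)
    c=np.stack([(u-f['cx'])/f['fx'],-(v-f['cy'])/f['fy'],-np.ones_like(u)],-1)
    D=c@f['cam_to_world'][:3,:3].T;o=f['cam_to_world'][:3,3]
    return o+D*((z-o[2])/D[...,2])[...,None]
def proj(f,P):
    M=np.linalg.inv(f['cam_to_world']);c=np.asarray(P)@M[:3,:3].T+M[:3,3]
    return np.stack([f['cx']+f['fx']*c[...,0]/-c[...,2],f['cy']-f['fy']*c[...,1]/-c[...,2]],-1)
def crop(f,u0,v0,w,h,k,name,gain=1.6):
    c=f['p'][v0:v0+h,u0:u0+w,::-1]; c=np.clip(c*gain,0,255).astype(np.uint8)
    cv2.imwrite(f"pics/{name}.png",cv2.resize(c,None,fx=k,fy=k,interpolation=cv2.INTER_CUBIC))
E
python3 - <<'E'
from h import *
f=grab("top","top1")
P=cloud(f)
for n,(u,v) in dict(edge=(525,328),lid=(218,321),lids=(203,278),pod=(433,265),oth=(298,265),seat=(377,363),tbl=(300,450)).items():
    u=int(u*.64);v=int(v*.64); print(n,u,v,P[v,u].round(3),ray(f,u,v,0.0).round(3))
crop(f,100,130,220,110,3.6,"c1",2.0)
crop(f,230,120,180,150,4,"c2",2.0)
E
```

```text
edge 336 209 [ 0.46  -0.372  0.032] [ 0.462 -0.378  0.   ]
lid 139 205 [0.468 0.338 0.037] [0.471 0.347 0.   ]
lids 129 177 [0.572 0.382 0.024] [0.575 0.388 0.   ]
pod 277 169 [ 0.6   -0.158  0.056] [ 0.61  -0.161  0.   ]
oth 190 169 [0.592 0.15  0.091] [0.607 0.162 0.   ]
seat 241 232 [ 0.373 -0.032  0.062] [ 0.375 -0.03   0.   ]
tbl 192 288 [0.172 0.144 0.001] [0.172 0.144 0.   ]
```

View pics/c1.png

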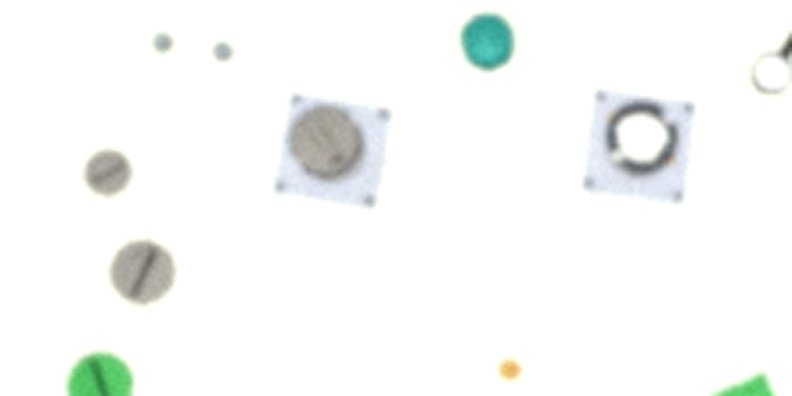

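View pics/c2.png

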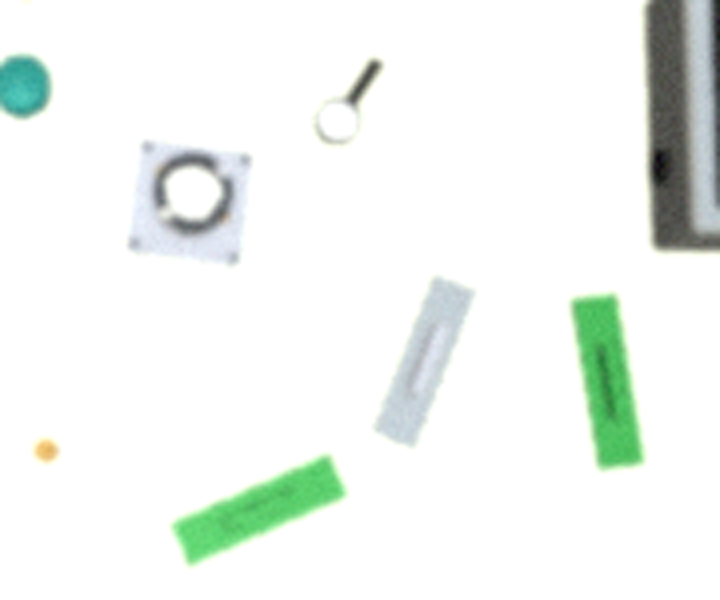

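The crops confirm the steel straightedge at c2 (425,362), the large grey lid at c1 (142,271), and the open pod with notches at upper-right and lower-left. Next are coarse poses.

Run:
```python
from h import *
f=load("top1")
c=lambda L,u0,v0,k:(np.array(L)+.5)/k+[u0,v0]-.5
e=c([(437,278),(473,290),(413,445),(376,430)],230,120,4); W=ray(f,e[:,0],e[:,1],.006)
print("edge",W.mean(0).round(4),W.round(3).tolist()); d=(W[0]+W[1]-W[2]-W[3])/2;print("ang",np.degrees(np.arctan2(d[1],d[0])),np.linalg.norm(d))
p=c([(140,142),(250,155),(240,262),(130,248)],230,120,4); W=ray(f,p[:,0],p[:,1],.006)
print("pod",W.mean(0).round(4),W.round(3).tolist()); d=(W[0]+W[1]-W[2]-W[3])/2;print("ang",np.degrees(np.arctan2(d[1],d[0])),np.linalg.norm(d))
d=(W[0]+W[3]-W[1]-W[2])/2;print("yang",np.degrees(np.arctan2(d[1],d[0])),np.linalg.norm(d))
l=c([(142,271)],100,130,3.6); print("lid",ray(f,l[:,0],l[:,1],.022))
b=c([(152,250),(134,294)],100,130,3.6); W=ray(f,b[:,0],b[:,1],.046);print(W); d=W[0]-W[1];print(np.degrees(np.arctan2(d[1],d[0])))
s=robot.sense(); M=R.from_rotvec(s['eef_rot']).as_matrix(); print(M.round(3))
```

```text
edge [ 0.4593 -0.3766  0.006 ] [[0.535, -0.389, 0.006], [0.525, -0.422, 0.006], [0.382, -0.365, 0.006], [0.395, -0.331, 0.006]]
ang -22.02804345167041 0.15246772099773714
pod [ 0.6049 -0.1614  0.006 ] [[0.661, -0.115, 0.006], [0.649, -0.217, 0.006], [0.549, -0.208, 0.006], [0.561, -0.106, 0.006]]
ang -5.184816982975147 0.10033773253438845
yang 83.35432914909849 0.10248923149208998
lid [[0.46955092 0.34155808 0.022     ]]
[[0.48852418 0.32637464 0.046     ]
 [0.44436504 0.34269177 0.046     ]]
-20.27963360313118
[[-0.942  0.336 -0.001]
 [ 0.336  0.942 -0.001]
 [ 0.    -0.002 -1.   ]]
```

```bash
python3 -m jog '[[[-0.41,-0.44,-0.1],[0,0,0]],[[-0.41,-0.44,-0.1],[0,0,0]],[[-0.41,-0.44,-0.1],[0,0,0]],[[-0.41,-0.44,-0.1],[0,0,0]],[[-0.41,-0.44,-0.1],[0,0,0]],[[-0.41,-0.44,-0.1],[0,0,0]],[[-0.41,-0.44,-0.1],[0,0,0]],[[-0.41,-0.44,-0.1],[0,0,0]],[[-0.41,-0.44,-0.1],[0,0,0]],[[-0.41,-0.44,-0.1],[0,0,0]]]' && python3 -m jog '[[[-0.41,-0.44,0],[0,0,0]],[[-0.41,-0.44,0],[0,0,0]],[[-0.41,-0.44,0],[0,0,0]],[[-0.41,-0.44,0],[0,0,0]],[[0,0,0],[0,0,0]]]'
```

```text
time_s: 1.4
eef_pos: [0.4605, 0.0473, 0.3139]
eef_rot: [0.522, 3.098, -0.01]
ft_force: [0.6, 0.4, -0.1]
finger_gap: 1.0
time_s: 2.02
eef_pos: [0.5599, -0.1843, 0.3146]
eef_rot: [0.531, 3.095, -0.008]
ft_force: [0.1, 1.2, -0.4]
finger_gap: 0.999
```

Run:
```python
from h import *
f=grab("wrist","w1"); crop(f,0,0,512,384,1.56,"w1",1.4)
```

```text
(no output)
```

View pics/w1.png

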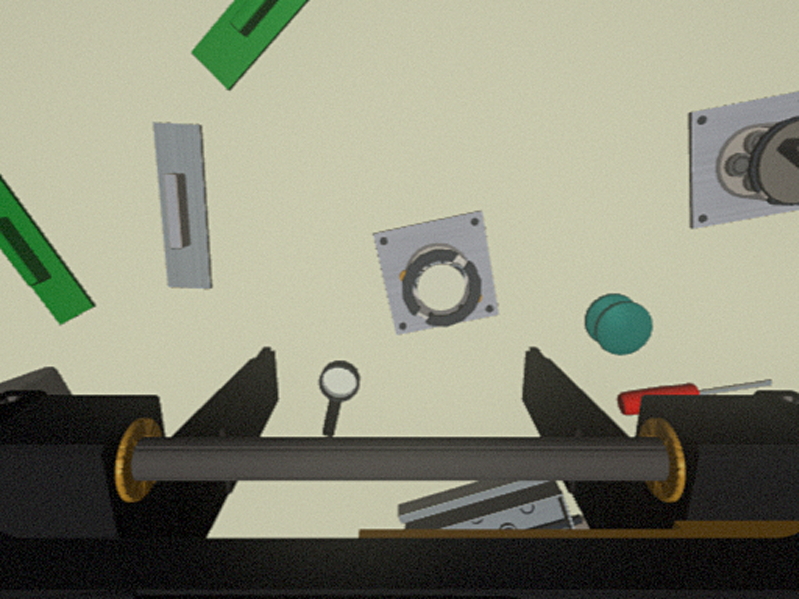

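The wrist view shows the open pod at (435,272) and the straightedge at (183,205), both fully visible. I'll enlarge them for the corners.

Run:
```python
from h import *
f=load("w1"); crop(f,230,125,100,95,6,"w1p",1.4); crop(f,85,70,65,125,4.8,"w1e",1.4)
```

```text
(no output)
```

View pics/w1p.png

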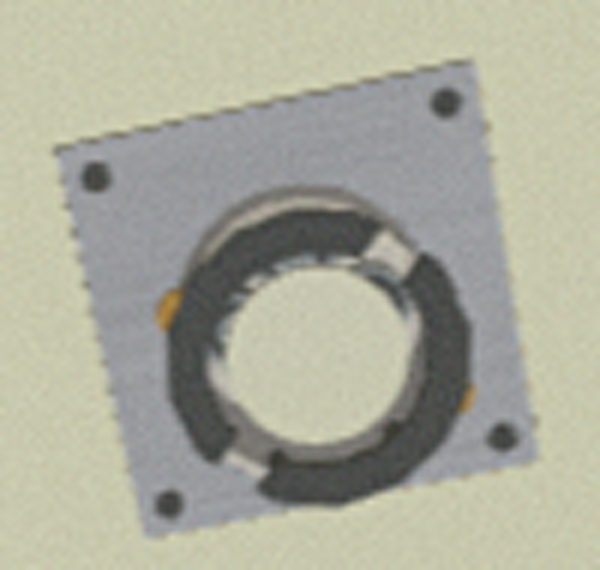

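View pics/w1e.png

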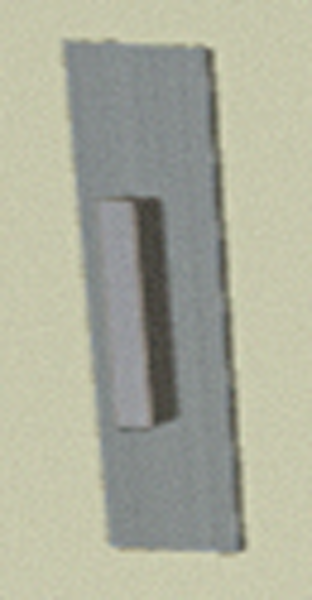

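```bash
cat >> h.py <<'E'
def cpx(L,u0,v0,k): return (np.array(L,float)+.5)/k+[u0,v0]-.5
def fitrect(f,pts,size,z):
    "pts in any order cyc starting corner matching model cyc; returns x,y,yaw,resid px"
    from scipy.optimize import least_squares
    a,b=size[0]/2,size[1]/2; m=np.array([(-a,-b),(a,-b),(a,b),(-a,b)])
    W=ray(f,pts[:,0],pts[:,1],z)
    best=None
    for y0 in np.arange(0,2*np.pi,np.pi/6):
      for mm in(m,m[::-1]):
        def r(q):
            c,s=np.cos(q[2]),np.sin(q[2]);P=np.c_[mm@np.array([[c,s],[-s,c]])+q[:2],np.full(4,z)];return (proj(f,P)-pts).ravel()
        o=least_squares(r,[*W.mean(0)[:2],y0])
        if best is None or o.cost<best.cost-1e-9:best=o
    return best.x[:2].round(4),np.degrees(best.x[2])%360,best.fun.round(2)
E
python3 - <<'E'
from h import *
f=load("w1")
print(fitrect(f,cpx([(57,152),(473,65),(537,459),(150,536)],230,125,6),(.11,.11),.006))
print(fitrect(f,cpx([(66,42),(207,47),(235,547),(110,547)],85,70,4.8),(.16,.044),.006))
# rib top
print(fitrect(f,cpx([(98,200),(133,199),(151,425),(119,429)],85,70,4.8),(.07,.012),.028))
P=cloud(f)
for (u,v) in ((300,60),(100,200),(330,250)): print(P[v,u].round(4))
# collar: dark pixels above z .055
m=(P[...,2]>.052)&(P[...,2]<.066)&(np.hypot(P[...,0]-.605,P[...,1]+.16)<.06); Q=P[m]
print(len(Q),Q.mean(0)); 
c,r=cv2.minEnclosingCircle(Q[:,:2].astype(np.float32)); print(c,r)
E
```

```text
(array([ 0.6045, -0.1609]), np.float64(82.67044787931165), array([-0.33, -0.2 ,  0.36, -0.75,  0.71,  0.39, -0.77,  0.78]))
(array([ 0.4554, -0.3763]), np.float64(79.71130431160613), array([-37.02,  47.98,  35.64,  29.58,  36.79, -45.34, -36.72, -28.91]))
(array([ 0.4577, -0.376 ]), np.float64(88.50188066057746), array([-17.99,  27.48,  18.21,  12.67,  17.9 , -26.42, -18.67, -12.46]))
[ 0.4509 -0.0796 -0.0015]
[ 5.454e-01 -4.543e-01  3.000e-04]
[ 7.594e-01 -1.208e-01 -3.000e-04]
1653 [ 0.60348807 -0.16063126  0.05702656]
(0.6044014692306519, -0.1605633646249771) 0.03945241495966911
```

Run:
```python
from h import *
f=load("w1")
print(fitrect(f,cpx([(207,47),(235,547),(110,547),(66,42)],85,70,4.8),(.16,.044),.006))
print(fitrect(f,cpx([(133,199),(151,425),(119,429),(98,200)],85,70,4.8),(.07,.012),.028))
s=robot.sense();M=R.from_rotvec(s['eef_rot']).as_matrix();print(s['eef_pos'],M.round(3))
```

```text
(array([ 0.4579, -0.3761]), np.float64(337.4071536989804), array([ 0.32, -0.13,  0.85,  1.33, -0.58, -0.14, -0.56, -0.82]))
(array([ 0.4581, -0.3757]), np.float64(337.85511708965987), array([ 0.49, -0.12,  0.75,  1.07, -0.62, -0.14, -0.62, -0.73]))
[ 0.55950458 -0.18272923  0.31491948] [[-0.943  0.332  0.   ]
 [ 0.332  0.943 -0.005]
 [-0.002 -0.004 -1.   ]]
```

```bash
python3 -m jog '[[[0.08,-0.54,0.3],[0,0,0.0083]],[[0.08,-0.54,0.3],[0,0,0]],[[0.08,-0.54,0.3],[0,0,0]],[[0.08,-0.54,0.3],[0,0,0]],[[0,0,0.3],[0,0,0]],[[0,0,0],[0,0,0]]]' 0.5
cat > rel.py <<'E'
import sys
from h import *
# usage: rel.py x y z jawdeg -> tool-axis shift (units of .1m) and yaw turn (share of 360)
x,y,z,j=map(float,sys.argv[1:5]); s=robot.sense(); M=R.from_rotvec(s['eef_rot']).as_matrix()
d=M.T@(np.array([x,y,z])-s['eef_pos']); a=np.degrees(np.arctan2(M[1,1],M[0,1])); da=(j-a+180)%360-180
Mt=np.array([[np.sin(np.radians(j)),np.cos(np.radians(j)),0],[-np.cos(np.radians(j)),np.sin(np.radians(j)),0],[0,0,-1]])
rv=R.from_matrix(M.T@Mt).as_rotvec()/(2*np.pi)
print("shift",(d*10).round(3),"turn",rv.round(4),"jaw now",a.round(2),"pos",s['eef_pos'].round(4),"F",s['ft_force'].round(2),"T",s['ft_torque'].round(2),"gap",round(s['finger_gap'],3),"t",s['time_s'],"j6",s['joints'][5].round(2))
E
python3 rel.py .458 -.376 .1 67.6
```

```text
time_s: 2.82
eef_pos: [0.4499, -0.3684, 0.1646]
eef_rot: [0.596, 3.078, -0.005]
ft_force: [-0.1, 0.8, 1.8]
finger_gap: 0.506Traceback (most recent call last):
  File "rel.py", line 7, in <module>
    rv=R.from_matrix(M.T@Mt).as_rotvec()/(2*np.pi)
       ~~~~~~~~~~~~~^^^^^^^^
  File "scipy/spatial/transform/_rotation.pyx", line 1143, in scipy.spatial.transform._rotation.Rotation.from_matrix
ValueError: Non-positive determinant (left-handed or null coordinate frame) in rotation matrix 0: [[-0.99994401 -0.00841657  0.00641452]
 [-0.00840588  0.99996324  0.00169087]
 [ 0.00642852 -0.00163685  0.999978  ]].
```

```bash
sed -i 's/^Mt=.*/cj,sj=np.cos(np.radians(j)),np.sin(np.radians(j)); Mt=np.array([[-sj,cj,0],[cj,sj,0],[0,0,-1]])/' rel.py; python3 rel.py .458 -.376 .1 67.6
python3 - <<'E'
from h import *
f=grab("wrist","w2"); crop(f,0,0,512,384,1.56,"w2",1.4)
E
```

```text
shift [-0.099 -0.039  0.646] turn [-0.0003  0.001   0.0013] jaw now 68.08 pos [ 0.4499 -0.3684  0.1646] F [-0.12  0.79  1.81] T [ 0.05  0.03 -0.03] gap 0.506 t 2.825 j6 -1.97
```

View pics/w2.png

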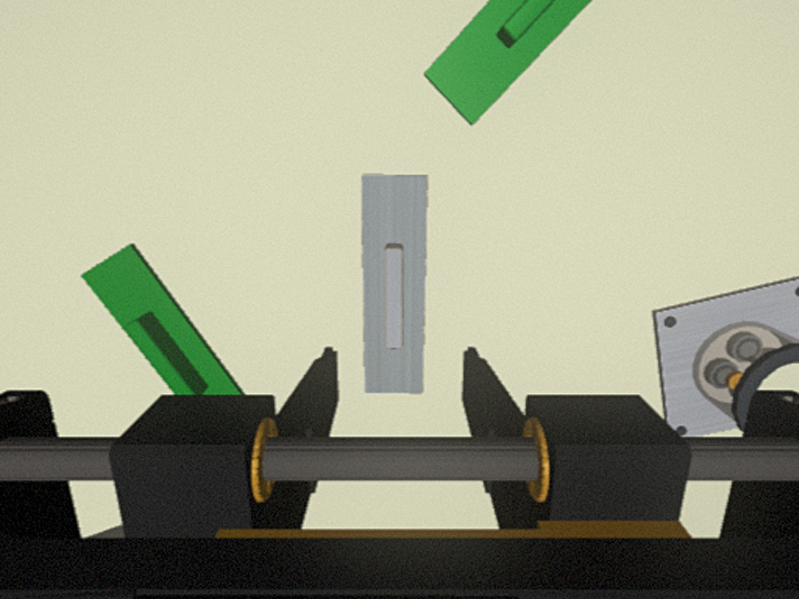

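The straightedge's rib is at (394,297) and the jaw centre is about 400, so it's aligned. Descending and gripping.

```bash
python3 -m jog '[[[-0.1,-0.04,0.4],[0,0,0.0013]],[[0,0,0.4],[0,0,0]],[[0,0,0.4],[0,0,0]],[[0,0,0.3],[0,0,0]],[[0,0,0],[0,0,0]]]' ; python3 rel.py .458 -.376 .010 67.6
```

```text
time_s: 3.5
eef_pos: [0.4713, -0.379, 0.0275]
eef_rot: [0.589, 3.058, -0.026]
ft_force: [0.5, -0.1, 0.8]
finger_gap: 0.497
shift [ 0.14  -0.02   0.171] turn [-0.0017  0.0048  0.0017] jaw now 68.2 pos [ 0.4713 -0.379   0.0275] F [ 0.47 -0.14  0.8 ] T [ 0.07 -0.02 -0.04] gap 0.497 t 3.5 j6 -1.96
```

```bash
python3 -m jog '[[[0.13,-0.02,0.05],[-0.0017,0.0048,0.0017]],[[0,0,0],[0,0,0]]]' ; python3 rel.py .458 -.376 .010 67.6
```

```text
time_s: 3.75
eef_pos: [0.4608, -0.3771, 0.0267]
eef_rot: [0.608, 3.078, -0.005]
ft_force: [0.3, -0.1, 0.3]
finger_gap: 0.502
shift [ 0.03  -0.     0.167] turn [-0.0003  0.0007  0.0002] jaw now 67.67 pos [ 0.4608 -0.3771  0.0267] F [ 0.34 -0.09  0.3 ] T [-0.03 -0.02  0.01] gap 0.502 t 3.75 j6 -1.96
```

```bash
python3 -m jog '[[[0.03,0,0.16],[-0.0003,0.0007,0]],[[0,0,0],[0,0,0]]]' ; python3 rel.py .458 -.376 .010 67.6
```

```text
time_s: 4.0
eef_pos: [0.4588, -0.377, 0.0119]
eef_rot: [0.608, 3.079, -0.003]
ft_force: [1.0, 0.3, 0.3]
finger_gap: 0.502
shift [0.011 0.006 0.019] turn [-0.0002  0.0005  0.0002] jaw now 67.66 pos [ 0.4588 -0.377   0.0119] F [0.99 0.27 0.32] T [-0.05  0.01  0.01] gap 0.502 t 4.0 j6 -1.96
```

```bash
python3 -m jog '[[[0,0,0.02],[0,0,0]],[[0,0,0],[0,0,0]],[[0,0,0],[0,0,0]],[[0,0,0],[0,0,0]],[[0,0,0],[0,0,0]]]' 0; python3 rel.py .458 -.376 .010 67.6
```

```text
time_s: 4.62
eef_pos: [0.459, -0.3774, 0.0102]
eef_rot: [0.608, 3.079, -0.004]
ft_force: [0.3, 0.1, -0.4]
finger_gap: 0.123
shift [0.015 0.009 0.002] turn [-0.0003  0.0006  0.0001] jaw now 67.64 pos [ 0.459  -0.3774  0.0102] F [ 0.26  0.13 -0.37] T [ 0.   -0.02  0.01] gap 0.123 t 4.625 j6 -1.96
```

```bash
python3 -m jog '[[[0,0,-0.4],[0,0,0]],[[0,0,-0.4],[0,0,0]],[[0,0,-0.3],[0,0,0]],[[0.07,0.45,0],[0,0,0]],[[0.07,0.45,0],[0,0,0]],[[0.07,0.45,0],[0,0,0]],[[0.07,0.45,0],[0,0,0]],[[0.07,0.4,0],[0,0,0]],[[0,0,0],[0,0,0]]]' ; python3 rel.py .513 -.149 .11 -7.3;  python3 -m jog '[[[0,0,0],[0,0,0.026]],[[0,0,0],[0,0,0.026]],[[0,0,0],[0,0,0.026]],[[0,0,0],[0,0,0.026]],[[0,0,0],[0,0,0.026]],[[0,0,0],[0,0,0.026]],[[0,0,0],[0,0,0.026]],[[0,0,0],[0,0,0.026]],[[0,0,0],[0,0,0]]]';  python3 rel.py .513 -.149 .11 -7.3
python3 - <<'E'
from h import *
f=grab("wrist","w3"); crop(f,0,0,512,384,1.56,"w3",1.4)
f=grab("top","t3"); crop(f,230,120,100,95,6,"t3",1.8)
E
```

```text
time_s: 5.75
eef_pos: [0.5067, -0.1512, 0.1164]
eef_rot: [-0.611, -3.074, -0.006]
ft_force: [-0.6, 0.6, -3.3]
finger_gap: 0.127
shift [-0.05   0.044  0.064] turn [-0.0006 -0.0013  0.2078] jaw now 67.51 pos [ 0.5067 -0.1512  0.1164] F [-0.56  0.56 -3.34] T [-0.04  0.02  0.03] gap 0.127 t 5.75 j6 -1.57
time_s: 6.88
eef_pos: [0.5008, -0.1564, 0.11]
eef_rot: [-2.395, -2.009, 0.017]
ft_force: [-0.4, -0.1, -3.9]
finger_gap: 0.122
shift [ 0.094  0.108 -0.002] turn [-0.003  -0.0004 -0.0076] jaw now -10.02 pos [ 0.5008 -0.1564  0.11  ] F [-0.45 -0.11 -3.86] T [-0.09  0.08  0.04] gap 0.122 t 6.875 j6 -0.23
```

View pics/w3.png

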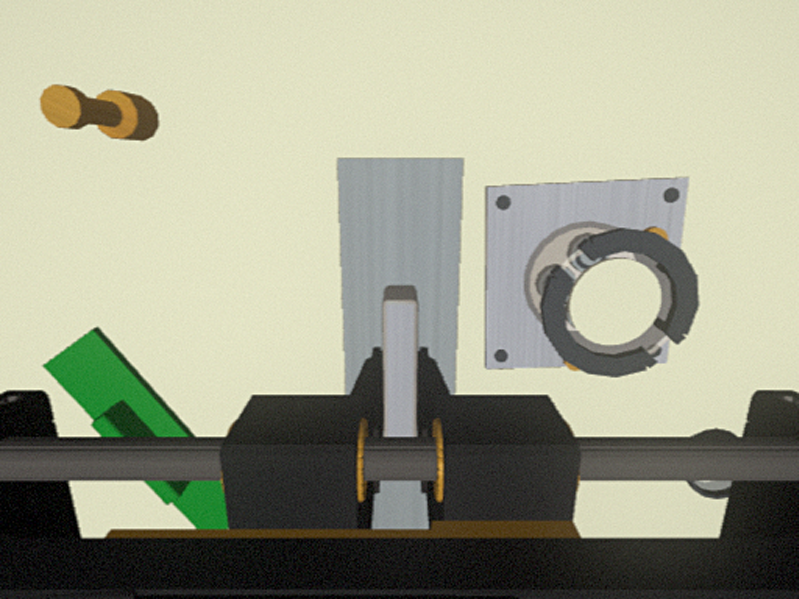

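The held straightedge runs up the middle of the view. The plate is at (486..688, 178..368) with its front edge on the left. I'll refine the pod pose from this close view.

Run:
```python
from h import *
f=load("w3"); crop(f,300,105,155,145,5,"w3p",1.3)
```

```text
(no output)
```

View pics/w3p.png

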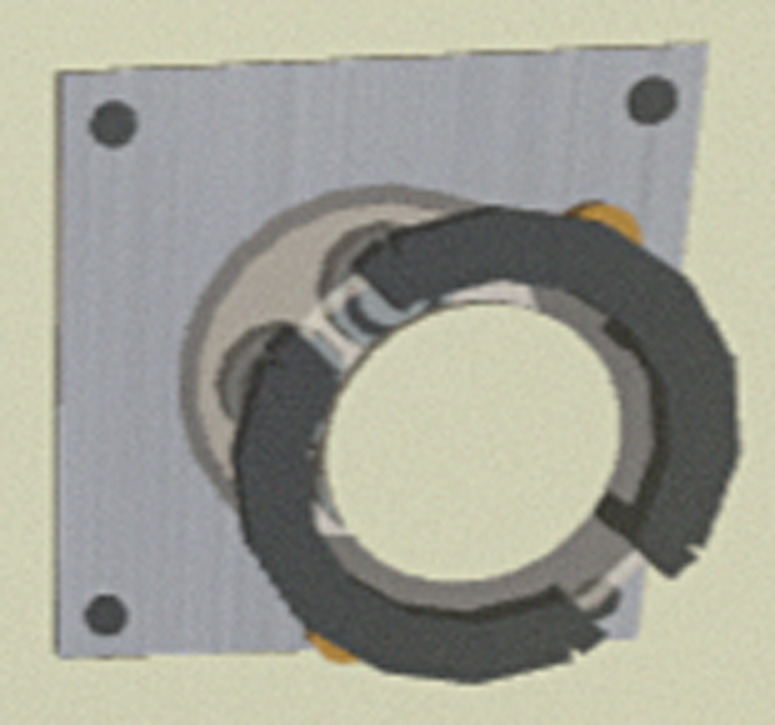

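Run:
```python
from h import *
f=load("w3")
pts=cpx([(63,74),(708,43),(638,637),(62,657)],300,105,5)
print(fitrect(f,pts,(.11,.11),.006))
W=ray(f,pts[:,0],pts[:,1],.006);d=W[0]-W[3];print(W.round(4),np.degrees(np.arctan2(d[1],d[0])),np.linalg.norm(d))
P=cloud(f)
m=(P[...,2]>.054)&(P[...,2]<.066)&(np.hypot(P[...,0]-.605,P[...,1]+.16)<.05); Q=P[m]; print(len(Q),Q.mean(0),cv2.minEnclosingCircle(Q[:,:2].astype(np.float32)))
# project collar model
```

```text
(array([ 0.6047, -0.1612]), np.float64(352.7138507967188), array([-0.43, -0.22,  0.49, -0.21,  0.47,  0.28, -0.57,  0.39]))
[[ 0.5575 -0.0999  0.006 ]
 [ 0.6658 -0.1137  0.006 ]
 [ 0.6519 -0.2223  0.006 ]
 [ 0.5438 -0.2084  0.006 ]] 82.80355215656046 0.10941218448491251
4679 [ 0.60531161 -0.15979528  0.0582613 ] ((0.6042127013206482, -0.16046695411205292), 0.03793251886963844)
```

```bash
python3 -m jog '[[[0.09,0.1,0.2],[-0.003,-0.0004,-0.0076]],[[0,0,0.3],[0,0,0]],[[0,0,0.2],[0,0,0]],[[0,0,0],[0,0,0]]]' ; python3 rel.py .5133 -.1493 .013 -7.29
```

```text
time_s: 7.48
eef_pos: [0.5126, -0.15, 0.0387]
eef_rot: [2.346, 2.086, 0.001]
ft_force: [0.0, -0.4, -2.7]
finger_gap: 0.123
shift [0.008 0.006 0.257] turn [0.0003 0.0002 0.0016] jaw now -6.71 pos [ 0.5126 -0.15    0.0387] F [ 0.03 -0.41 -2.66] T [-0.04  0.04 -0.  ] gap 0.123 t 7.475 j6 -0.27
```

```bash
python3 -m jog '[[[0.008,0.006,0.15],[0.0003,0.0002,0.0016]],[[0,0,0.08],[0,0,0]],[[0,0,0],[0,0,0]]]' ; python3 rel.py .5133 -.1493 .0105 -7.29;python3 - <<'E'
from h import *
f=grab("wrist","w4"); crop(f,150,60,310,230,2.58,"w4",1.3)
E
```

```text
time_s: 7.85
eef_pos: [0.5147, -0.15, 0.0162]
eef_rot: [2.356, 2.075, 0.002]
ft_force: [0.3, -0.4, -2.1]
finger_gap: 0.127
shift [ 0.006 -0.015  0.057] turn [0.0005 0.0001 0.0001] jaw now -7.25 pos [ 0.5147 -0.15    0.0162] F [ 0.27 -0.43 -2.12] T [-0.12  0.03  0.04] gap 0.127 t 7.85 j6 -0.26
```

View pics/w4.png

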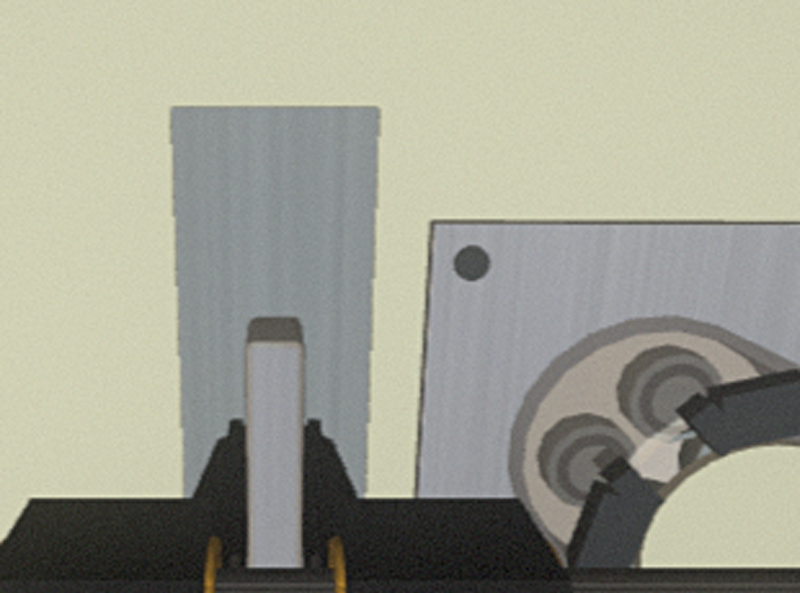

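The blade is parallel to the plate's front edge with a gap of about 12 mm. Lowering to the table, then sliding in.

```bash
python3 -m jog '[[[0,0,0.055],[0.0005,0,0]],[[0,0,0],[0,0,0]]]' ; python3 rel.py .5282 -.1512 .0105 -7.29;python3 -m jog '[[[0.0,0.08,0],[0,0,0]],[[0,0,0],[0,0,0]]]' ; python3 rel.py .5282 -.1512 .0105 -7.29
```

```text
time_s: 8.15
eef_pos: [0.5156, -0.1504, 0.0115]
eef_rot: [2.356, 2.075, 0.0]
ft_force: [0.3, -0.7, -3.6]
finger_gap: 0.126
shift [0.008 0.126 0.011] turn [0.0003 0.0002 0.0001] jaw now -7.24 pos [ 0.5156 -0.1504  0.0115] F [ 0.27 -0.65 -3.65] T [-0.07  0.08  0.02] gap 0.126 t 8.15 j6 -0.26
time_s: 8.4
eef_pos: [0.5247, -0.1517, 0.0122]
eef_rot: [2.355, 2.075, 0.001]
ft_force: [0.1, 0.8, -2.9]
finger_gap: 0.123
shift [0.009 0.034 0.017] turn [0.0005 0.0002 0.0001] jaw now -7.24 pos [ 0.5247 -0.1517  0.0122] F [ 0.09  0.84 -2.94] T [-0.02  0.06  0.01] gap 0.123 t 8.4 j6 -0.25
```

```bash
python3 -m jog '[[[0,0,0.025],[0.0004,0,0]],[[0,0,0],[0,0,0]]]' ; python3 rel.py .5282 -.1512 .0105 -7.29
```

```text
time_s: 8.65
eef_pos: [0.5252, -0.1519, 0.0102]
eef_rot: [2.356, 2.076, -0.001]
ft_force: [0.7, -0.6, -3.1]
finger_gap: 0.122
shift [ 0.01   0.029 -0.003] turn [0.0001 0.0003 0.0002] jaw now -7.23 pos [ 0.5252 -0.1519  0.0102] F [ 0.73 -0.57 -3.1 ] T [-0.14  0.08 -0.04] gap 0.122 t 8.65 j6 -0.25
```

```bash
python3 -m jog '[[[0,0,0.012],[0,0,0]],[[0,0,0],[0,0,0]]]' ; python3 rel.py .5282 -.1512 .0105 -7.29
python3 - <<'E'
from h import *
f=grab("wrist","w5"); crop(f,150,60,310,230,2.58,"w5",1.3)
E
```

```text
time_s: 8.9
eef_pos: [0.5254, -0.1519, 0.0102]
eef_rot: [2.356, 2.076, -0.002]
ft_force: [-0.1, 0.2, -3.1]
finger_gap: 0.126
shift [ 0.011  0.027 -0.003] turn [0.0001 0.0003 0.0002] jaw now -7.23 pos [ 0.5254 -0.1519  0.0102] F [-0.12  0.17 -3.13] T [-0.15  0.13 -0.  ] gap 0.126 t 8.9 j6 -0.25
```

View pics/w5.png

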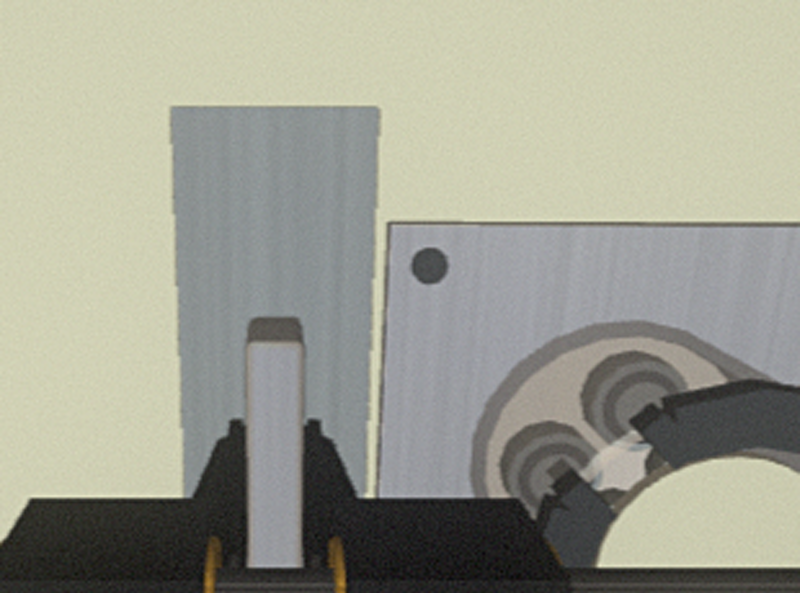

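```bash
python3 -m jog '[[[0,0,0.02],[0,0,0]]]' ; python3 rel.py .5282 -.1512 .0105 -7.29; python3 -m jog '[[[0,0,0.01],[0,0,0]]]' ; python3 rel.py .5282 -.1512 .0105 -7.29
```

```text
time_s: 9.07
eef_pos: [0.5254, -0.152, 0.0101]
eef_rot: [2.357, 2.077, -0.003]
ft_force: [-10.3, 4.6, 22.1]
finger_gap: 0.125
shift [ 0.011  0.026 -0.004] turn [-0.0001  0.0002  0.0002] jaw now -7.22 pos [ 0.5254 -0.152   0.0101] F [-10.27   4.57  22.1 ] T [0.52 1.98 0.01] gap 0.125 t 9.075 j6 -0.25
time_s: 9.2
eef_pos: [0.5256, -0.152, 0.0101]
eef_rot: [2.357, 2.077, -0.003]
ft_force: [-3.0, 0.8, 2.0]
finger_gap: 0.124
shift [ 0.011  0.025 -0.004] turn [-0.0002  0.0002  0.0002] jaw now -7.21 pos [ 0.5256 -0.152   0.0101] F [-3.02  0.76  1.96] T [-0.03  0.49 -0.02] gap 0.124 t 9.2 j6 -0.25
```

```bash
python3 -m jog '[[[0,0.025,0],[0,0,0]],[[0,0.006,0],[0,0,0]]]' ; python3 rel.py .5282 -.1512 .0105 -7.29; python3 -m jog '[[[0,0.012,0],[0,0,0]]]' ; python3 rel.py .5282 -.1512 .0105 -7.29
```

```text
time_s: 9.45
eef_pos: [0.5284, -0.1524, 0.0101]
eef_rot: [-2.357, -2.077, 0.004]
ft_force: [-5.1, 0.4, 3.7]
finger_gap: 0.125
shift [ 0.011 -0.003 -0.004] turn [-0.0003  0.0002  0.0002] jaw now -7.23 pos [ 0.5284 -0.1524  0.0101] F [-5.15  0.39  3.72] T [-0.03  0.86 -0.16] gap 0.125 t 9.45 j6 -0.25
time_s: 9.57
eef_pos: [0.5284, -0.1524, 0.0102]
eef_rot: [-2.354, -2.075, 0.007]
ft_force: [-8.0, 2.3, 8.8]
finger_gap: 0.125
shift [ 0.011 -0.004 -0.003] turn [-0.0009  0.0002  0.0002] jaw now -7.23 pos [ 0.5284 -0.1524  0.0102] F [-8.05  2.33  8.76] T [ 0.04  1.65 -0.13] gap 0.125 t 9.575 j6 -0.25
```

```bash
python3 -m jog '[[[0,0,0],[0.0005,0,0]],[[0,0,0],[0,0,0]]]'; python3 -m jog '[[[0,0,0],[0,0,0]],[[0,0,0],[0,0,0]],[[0,0,-0.1],[0,0,0]],[[0,0,-0.3],[0,0,0]],[[0,0,-0.5],[0,0,0]],[[0,0,-0.5],[0,0,0]],[[0,0,-0.5],[0,0,0]],[[0,0,0],[0,0,0]]]' 0.35; python3 rel.py .5282 -.1512 .0105 -7.29;python3 - <<'E'
from h import *
f=grab("wrist","w6"); crop(f,0,0,512,384,1.56,"w6",1.3)
E
```

```text
time_s: 9.82
eef_pos: [0.5284, -0.1524, 0.0103]
eef_rot: [-2.353, -2.072, 0.011]
ft_force: [-3.0, 1.2, 2.7]
finger_gap: 0.125
time_s: 10.82
eef_pos: [0.5318, -0.1528, 0.2095]
eef_rot: [2.356, 2.077, -0.004]
ft_force: [0.7, -0.3, 0.6]
finger_gap: 0.349
shift [ 0.016 -0.036  1.99 ] turn [-0.0001  0.0004  0.0002] jaw now -7.21 pos [ 0.5318 -0.1528  0.2095] F [ 0.7  -0.34  0.61] T [-0.07  0.07 -0.04] gap 0.349 t 10.825 j6 -0.25
```

View pics/w6.png

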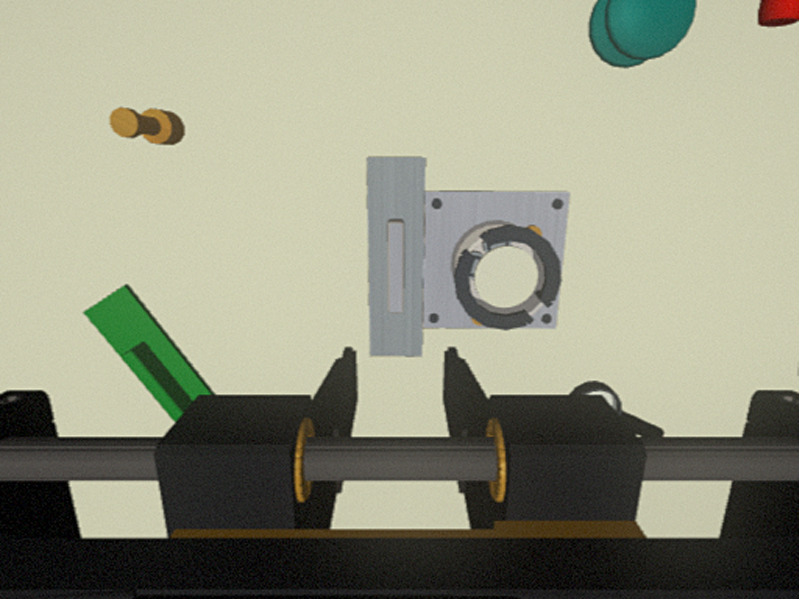

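Run:
```python
from h import *
f=load("w6"); crop(f,230,95,140,138,5.6,"w6c",1.3)
```

```text
(no output)
```

View pics/w6c.png

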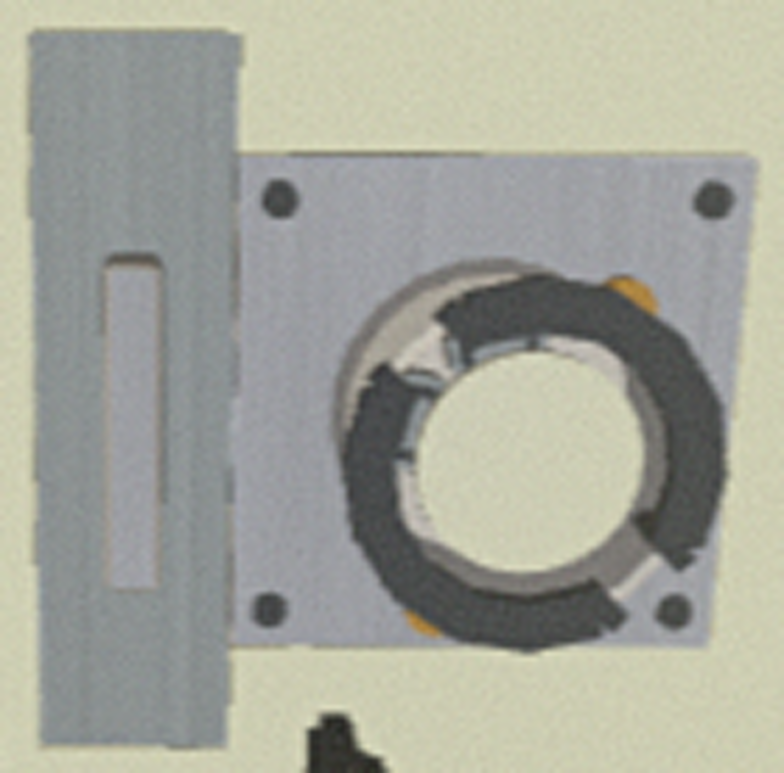

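The blade's right edge at x≈235 lies against the plate with no table visible between. I'll fit both for numbers.

```bash
python3 - <<'E'
from h import *
f=load("w6")
pe=fitrect(f,cpx([(241,32),(226,746),(41,746),(29,32)],230,95,5.6),(.16,.044),.006)
pp=fitrect(f,cpx([(240,154),(756,158),(709,647),(230,645)],230,95,5.6),(.11,.11),.006)
print(pe,pp)
for y in (pp[1]%90-90,):
    c,s=np.cos(np.radians(y)),np.sin(np.radians(y)); print(y,np.array([[c,s],[-s,c]])@(pe[0]-pp[0]))
E
python3 rel.py .462 .337 .2 70
```

```text
(array([ 0.5282, -0.1513]), np.float64(262.5523700736263), array([ 0.04, -0.04,  0.34,  0.24, -0.29,  0.08, -0.08, -0.2 ])) (array([ 0.6043, -0.1611]), np.float64(352.5658488388654), array([-0.39,  0.09,  0.59, -0.24, -0.02,  0.12, -0.2 ,  0.11]))
-7.434151161134594 [-0.07672831 -0.0001287 ]
shift [ 4.768 -1.293  0.067] turn [-0.0009 -0.0004 -0.2145] jaw now -7.21 pos [ 0.5304 -0.1522  0.2066] F [-0.13  0.41  0.11] T [-0.04  0.06 -0.04] gap 0.35 t 10.875 j6 -0.25
```

Straightedge is at pod x = -76.7 mm, y ≈ 0, parallel, and released. Now to the lid.

```bash
python3 -m jog '[[[0.5,-0.14,0],[0,0,0]],[[0.5,-0.14,0],[0,0,0]],[[0.5,-0.14,0],[0,0,0]],[[0.5,-0.14,0],[0,0,0]],[[0.5,-0.14,0],[0,0,0]],[[0.5,-0.14,0],[0,0,0]],[[0.5,-0.14,0],[0,0,0]],[[0.5,-0.14,0],[0,0,0]],[[0.4,-0.1,0],[0,0,0]]]' 0.6; python3 -m jog '[[[0,0,0],[0,0,-0.0268]],[[0,0,0],[0,0,-0.0268]],[[0,0,0],[0,0,-0.0268]],[[0,0,0],[0,0,-0.0268]],[[0,0,0],[0,0,-0.0268]],[[0,0,0],[0,0,-0.0268]],[[0,0,0],[0,0,-0.0268]],[[0,0,0],[0,0,-0.0268]],[[0,0,0],[0,0,0]]]'; python3 rel.py .4695 .3415 .2 70;python3 - <<'E'
from h import *
f=grab("wrist","w7"); crop(f,0,0,512,384,1.56,"w7",1.3)
E
```

```text
time_s: 12.0
eef_pos: [0.4555, 0.3096, 0.1906]
eef_rot: [-2.352, -2.059, 0.037]
ft_force: [0.9, -0.4, 0.3]
finger_gap: 0.599
time_s: 13.12
eef_pos: [0.4446, 0.3082, 0.1702]
eef_rot: [-0.472, -3.052, 0.042]
ft_force: [1.0, -0.4, -0.1]
finger_gap: 0.598
shift [-0.122  0.382 -0.318] turn [-0.0058 -0.0075  0.0068] jaw now 72.48 pos [0.4446 0.3082 0.1702] F [ 1.   -0.44 -0.13] T [ 0.01 -0.09 -0.03] gap 0.598 t 13.125 j6 -0.77
```

View pics/w7.png

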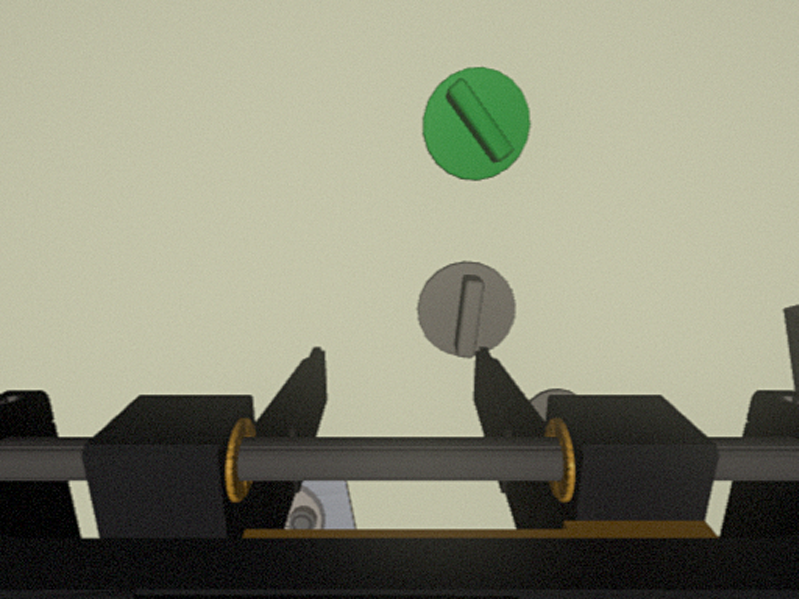

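The grey lid is at (466,309), with the smaller grey one at (555,400) behind the finger and the green one at (476,124). Enlarging to measure.

Run:
```python
from h import *
f=load("w7"); crop(f,260,160,80,75,8,"w7c",1.5)
```

```text
(no output)
```

View pics/w7c.png

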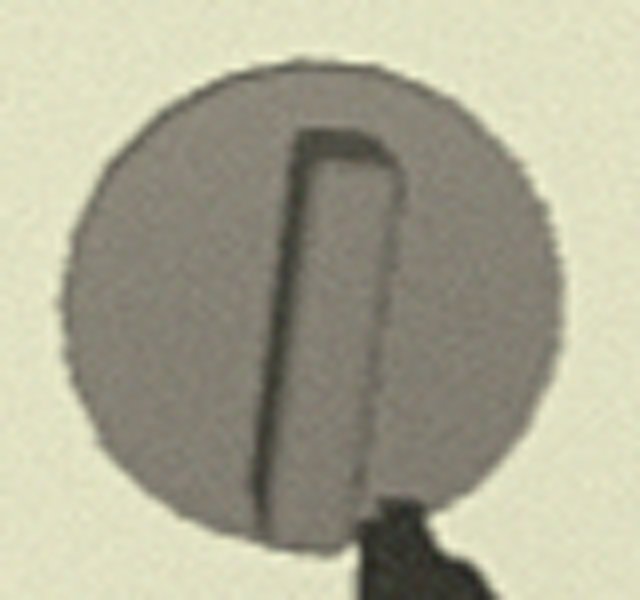

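```bash
python3 - <<'E'
from h import *
f=load("w7")
q=cpx([(311,165),(272,535),(402,172),(360,510)],260,160,8); W=ray(f,q[:,0],q[:,1],.046)
for a,b in((0,1),(2,3)):
    d=W[a]-W[b]; print(np.degrees(np.arctan2(d[1],d[0])),np.linalg.norm(d))
t=np.radians(np.arange(0,360,30)); 
q=cpx([(313,62),(62,305),(563,305),(145,130),(490,130),(135,490)],260,160,8); W=ray(f,q[:,0],q[:,1],.022)
A=np.c_[2*W[:,:2],np.ones(len(W))]; s=np.linalg.lstsq(A,(W[:,:2]**2).sum(1),rcond=None)[0]; print("disc",s[:2],np.sqrt(s[2]+s[:2]@s[:2]))
E
python3 rel.py .4695 .3415 .12 66
```

```text
158.44802354846775 0.04804903065706104
157.90579833582942 0.043790005418666886
disc [0.46895143 0.34278464] 0.033802200404559946
shift [-0.161  0.411  0.479] turn [-0.006  -0.0073  0.0177] jaw now 72.44 pos [0.4445 0.3082 0.1701] F [-0.67 -0.85 -1.35] T [ 0.02 -0.04 -0.03] gap 0.601 t 13.175 j6 -0.76
```

```bash
python3 rel.py .469 .3425 .07 68.2; python3 -m jog '[[[-0.15,0.4,0.1],[-0.006,-0.0073,0.0117]],[[0,0,0],[0,0,0]]]' 0.45; python3 rel.py .469 .3425 .07 68.2
```

```text
shift [-0.177  0.436  0.979] turn [-0.0059 -0.0074  0.0116] jaw now 72.44 pos [0.4445 0.3082 0.1701] F [-0.67 -0.85 -1.35] T [ 0.02 -0.04 -0.03] gap 0.601 t 13.175 j6 -0.76
time_s: 13.42
eef_pos: [0.4703, 0.3416, 0.1562]
eef_rot: [-0.607, -3.081, -0.0]
ft_force: [-0.2, 0.4, 0.1]
finger_gap: 0.468
shift [0.014 0.004 0.862] turn [-0.     -0.0001 -0.0013] jaw now 67.72 pos [0.4703 0.3416 0.1562] F [-0.22  0.38  0.07] T [-0.03  0.07  0.03] gap 0.468 t 13.425 j6 -0.65
```

```bash
python3 -m jog '[[[0.01,0,0.3],[0,0,-0.0013]],[[0,0,0.3],[0,0,0]],[[0,0,0.3],[0,0,0]],[[0,0,0],[0,0,0]]]'; python3 rel.py .469 .3425 .027 68.2
```

```text
time_s: 13.92
eef_pos: [0.4682, 0.3404, 0.0641]
eef_rot: [-0.601, -3.081, 0.004]
ft_force: [-0.2, -0.8, -0.3]
finger_gap: 0.449
shift [-0.001  0.023  0.371] turn [-0.0004 -0.0003 -0.0008] jaw now 67.92 pos [0.4682 0.3404 0.0641] F [-0.2  -0.79 -0.27] T [ 0.04  0.08 -0.02] gap 0.449 t 13.925 j6 -0.65
```

```bash
python3 -m jog '[[[0,0.02,0.2],[0,0,-0.0008]],[[0,0,0.15],[0,0,0]],[[0,0,0],[0,0,0]]]'; python3 rel.py .469 .3425 .027 68.2
```

```text
time_s: 14.3
eef_pos: [0.4703, 0.3429, 0.0296]
eef_rot: [-0.595, -3.085, -0.0]
ft_force: [0.9, 0.4, 0.0]
finger_gap: 0.45
shift [ 0.01  -0.008  0.026] turn [ 0.     -0.     -0.0001] jaw now 68.15 pos [0.4703 0.3429 0.0296] F [0.9 0.4 0. ] T [ 0.01  0.02 -0.02] gap 0.45 t 14.3 j6 -0.65
```

```bash
python3 -m jog '[[[0.01,-0.01,0.022],[0,0,0]],[[0,0,0],[0,0,0]]]'; python3 rel.py .469 .3425 .027 68.2; python3 -m jog '[[[0,0,0],[0,0,0]],[[0,0,0],[0,0,0]],[[0,0,0],[0,0,0]],[[0,0,0],[0,0,0]]]' 0;python3 rel.py .469 .3425 .027 68.2
```

```text
time_s: 14.55
eef_pos: [0.4696, 0.3428, 0.0283]
eef_rot: [0.595, 3.083, 0.002]
ft_force: [-0.2, 0.4, -0.4]
finger_gap: 0.451
shift [ 0.005 -0.005  0.013] turn [ 0.0002  0.0002 -0.0001] jaw now 68.15 pos [0.4696 0.3428 0.0283] F [-0.22  0.35 -0.42] T [0.04 0.03 0.01] gap 0.451 t 14.55 j6 -0.65
time_s: 15.05
eef_pos: [0.4705, 0.3432, 0.0298]
eef_rot: [0.595, 3.082, 0.004]
ft_force: [0.5, 0.4, -1.2]
finger_gap: 0.124
shift [ 0.011 -0.013  0.028] turn [ 0.0005  0.0004 -0.0001] jaw now 68.15 pos [0.4705 0.3432 0.0298] F [ 0.5   0.39 -1.2 ] T [-0.03 -0.02  0.  ] gap 0.124 t 15.05 j6 -0.65
```

```bash
python3 -m jog '[[[0,0,-0.2],[0,0,0]],[[0,0,-0.5],[0,0,0]],[[0,0,-0.5],[0,0,0]],[[0,0,-0.5],[0,0,0]],[[0,0,0],[0,0,0]]]'
python3 - <<'E'
from h import *
f=grab("wrist","w8"); crop(f,128,100,256,192,3.1,"w8",1.4)
E
python3 rel.py .6044 -.161 .2 68.2
```

```text
time_s: 15.68
eef_pos: [0.4698, 0.3429, 0.21]
eef_rot: [0.594, 3.08, 0.007]
ft_force: [-0.2, 0.5, -1.5]
finger_gap: 0.124
shift [-3.133 -4.165  0.067] turn [ 0.0002  0.0002 -0.0001] jaw now 68.15 pos [0.4686 0.3422 0.207 ] F [ 0.07  0.39 -1.06] T [-0.01 -0.02 -0.04] gap 0.126 t 15.725 j6 -0.65
```

View pics/w8.png

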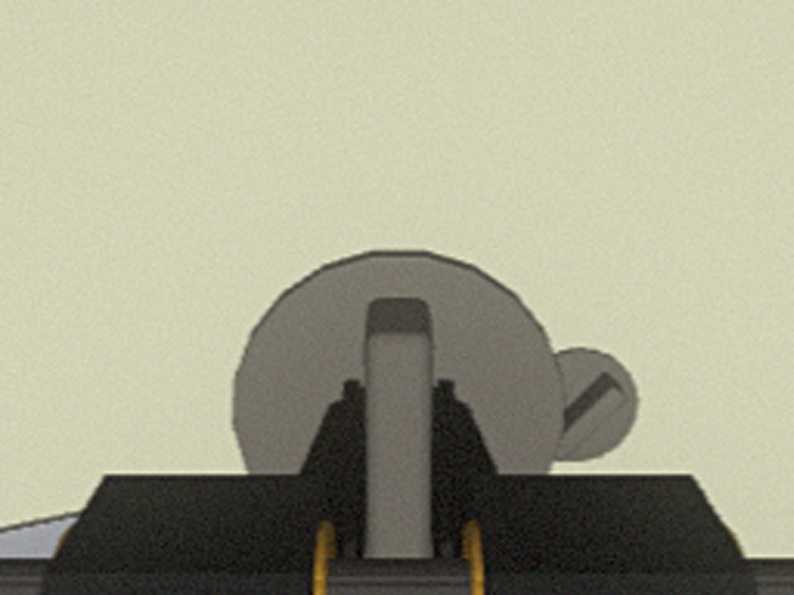

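The lid is gripped squarely with its bar upright in the view. I'll fit the disc rim in the tool frame for the grip offset.

Run:
```python
from h import *
f=load("w8"); f['cam_to_world']=robot.camera_info("wrist")['T_tool_cam']
q=cpx([(398,252),(235,400),(561,395),(254,328),(543,328),(325,268),(473,268),(283,294),(515,294)],128,100,3.1)
for z in(.006,.008):
    W=ray(f,q[:,0],q[:,1],z); A=np.c_[2*W[:,:2],np.ones(len(W))]; s=np.linalg.lstsq(A,(W[:,:2]**2).sum(1),rcond=None)[0]; print("disc",z,s[:2],np.sqrt(s[2]+s[:2]@s[:2]))
q=cpx([(367,335),(433,335)],128,100,3.1);print(ray(f,q[:,0],q[:,1],-.017))
```

```text
disc 0.006 [3.25037565e-03 6.39594432e-05] 0.03263626119404455
disc 0.008 [2.37196643e-03 6.46086209e-05] 0.03300702204581388
[[ 0.02703919 -0.00526671 -0.017     ]
 [ 0.02703878  0.00589956 -0.017     ]]
```

```bash
python3 -m jog '[[[-0.34,-0.46,0],[0,0,0]],[[-0.34,-0.46,0],[0,0,0]],[[-0.34,-0.46,0],[0,0,0]],[[-0.34,-0.46,0],[0,0,0]],[[-0.34,-0.46,0],[0,0,0]],[[-0.34,-0.46,0],[0,0,0]],[[-0.34,-0.46,0],[0,0,0]],[[-0.34,-0.46,0],[0,0,0]],[[-0.3,-0.4,0],[0,0,0]],[[0,0,0],[0,0,0]]]';python3 rel.py .6051 -.162 .13 37.6
```

```text
time_s: 16.98
eef_pos: [0.5913, -0.1628, 0.19]
eef_rot: [-0.586, -3.062, 0.002]
ft_force: [-0.1, 0.1, -0.1]
finger_gap: 0.123
shift [-0.14   0.062  0.597] turn [-0.0019 -0.0034  0.0854] jaw now 68.35 pos [ 0.5913 -0.1628  0.19  ] F [-0.08  0.1  -0.09] T [ 0.08 -0.07  0.  ] gap 0.123 t 16.975 j6 -1.55
```

```bash
python3 -m jog '[[[-0.14,0.06,0.15],[-0.0019,-0.0034,0.022]],[[0,0,0.15],[0,0,0.022]],[[0,0,0.15],[0,0,0.022]],[[0,0,0.1],[0,0,0.0194]],[[0,0,0],[0,0,0]]]';python3 rel.py .6051 -.162 .13 37.6;  python3 - <<'E'
from h import *
f=grab("wrist","w9"); crop(f,100,80,300,220,2.6,"w9",1.4)
E
```

```text
time_s: 17.6
eef_pos: [0.601, -0.156, 0.126]
eef_rot: [-1.4, -2.794, -0.009]
ft_force: [0.0, -0.3, -1.0]
finger_gap: 0.122
shift [-0.072 -0.003 -0.042] turn [-0.0004 -0.0027 -0.0023] jaw now 36.78 pos [ 0.601 -0.156  0.126] F [ 0.05 -0.26 -1.02] T [-0.06  0.03 -0.04] gap 0.122 t 17.6 j6 -0.99
```

View pics/w9.png

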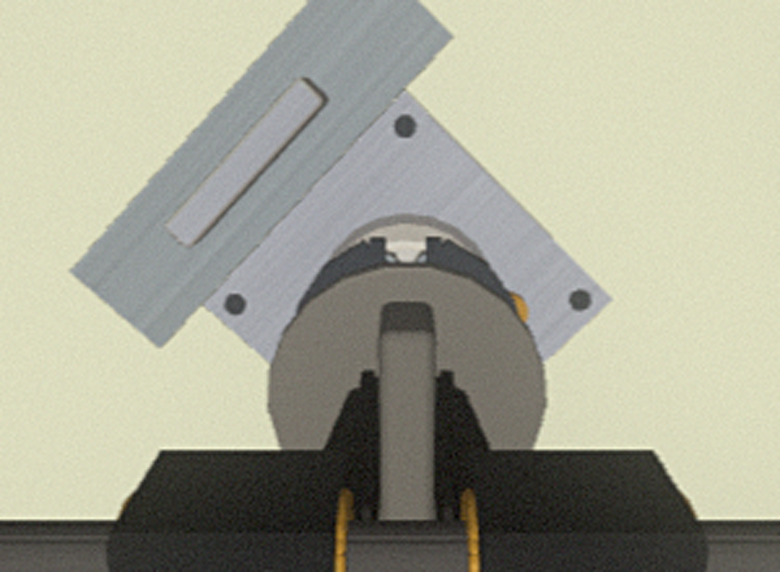

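The far notch at (405,248) lines up with the bar at (408,320), so I'll correct the last 7 mm and descend.

```bash
python3 -m jog '[[[-0.07,0,0.05],[-0.0004,-0.0027,-0.0023]],[[0,0,0.15],[0,0,0]],[[0,0,0.1],[0,0,0]],[[0,0,0],[0,0,0]]]';python3 rel.py .6051 -.162 .096 37.6
```

```text
time_s: 18.15
eef_pos: [0.6058, -0.1614, 0.0949]
eef_rot: [1.378, 2.82, 0.0]
ft_force: [-0.7, 0.9, -0.2]
finger_gap: 0.124
shift [-0.    -0.009 -0.011] turn [0.0002 0.0004 0.0009] jaw now 37.92 pos [ 0.6058 -0.1614  0.0949] F [-0.71  0.93 -0.21] T [-0.05  0.02 -0.05] gap 0.124 t 18.15 j6 -1.01
```

```bash
python3 -m jog '[[[0,-0.008,0.05],[0.0002,0.0004,0.0009]],[[0,0,0.04],[0,0,0]]]';python3 rel.py .6051 -.162 .083 37.6
```

```text
time_s: 18.4
eef_pos: [0.6056, -0.1622, 0.086]
eef_rot: [1.387, 2.818, 0.0]
ft_force: [1.1, 0.2, -0.9]
finger_gap: 0.126
shift [ 0.004 -0.003  0.03 ] turn [ 0.0001  0.0001 -0.0001] jaw now 37.57 pos [ 0.6056 -0.1622  0.086 ] F [ 1.14  0.19 -0.9 ] T [-0.13 -0.   -0.01] gap 0.126 t 18.4 j6 -1.0
```

```bash
python3 -m jog '[[[0.004,-0.003,0.05],[0,0,0]],[[0,0,0.03],[0,0,0]]]';python3 rel.py .6051 -.162 .073 37.6
```

```text
time_s: 18.65
eef_pos: [0.6057, -0.1623, 0.0787]
eef_rot: [1.387, 2.817, 0.001]
ft_force: [-2.1, 1.4, 3.6]
finger_gap: 0.126
shift [ 0.006 -0.003  0.057] turn [ 0.0002  0.0002 -0.0001] jaw now 37.57 pos [ 0.6057 -0.1623  0.0787] F [-2.14  1.45  3.59] T [ 0.11  0.49 -0.02] gap 0.126 t 18.65 j6 -1.0
```

Lugs are through and the follower is pushing back with 3.6 N, as expected. Pressing on.

```bash
python3 -m jog '[[[0.005,-0.003,0.04],[0,0,0]],[[0,0,0.03],[0,0,0]]]';python3 rel.py .6051 -.162 .073 37.6;python3 -m jog '[[[0,0,0.025],[0,0,0]]]';python3 rel.py .6051 -.162 .073 37.6
```

```text
time_s: 18.9
eef_pos: [0.6058, -0.1623, 0.0737]
eef_rot: [1.386, 2.816, 0.001]
ft_force: [-7.5, 2.2, 15.9]
finger_gap: 0.122
shift [ 0.006 -0.004  0.007] turn [ 0.0003  0.0004 -0.0001] jaw now 37.57 pos [ 0.6058 -0.1623  0.0737] F [-7.47  2.19 15.89] T [ 0.36  1.42 -0.01] gap 0.122 t 18.9 j6 -1.0
time_s: 19.02
eef_pos: [0.6058, -0.1623, 0.0737]
eef_rot: [1.387, 2.817, 0.0]
ft_force: [-8.9, 3.4, 18.8]
finger_gap: 0.121
shift [ 0.006 -0.004  0.007] turn [ 0.0002  0.0003 -0.0001] jaw now 37.58 pos [ 0.6058 -0.1623  0.0737] F [-8.87  3.35 18.76] T [ 0.49  1.65 -0.05] gap 0.121 t 19.025 j6 -1.0
```

Fully down (TCP stopped at 0.0737 with about 18 N). Now turn clockwise, checking partway.

```bash
python3 -m jog '[[[0.004,-0.002,0.018],[0,0,0.018]],[[0.003,-0.002,0.018],[0,0,0.018]],[[0.003,-0.002,0.018],[0,0,0.018]]]';python3 rel.py .6042 -.1622 .0725 -7.4
```

```text
time_s: 19.4
eef_pos: [0.6073, -0.1621, 0.0737]
eef_rot: [1.851, 2.53, 0.004]
ft_force: [-4.7, 2.5, 12.0]
finger_gap: 0.123
shift [ 0.009 -0.03   0.012] turn [0.0011 0.0005 0.0695] jaw now 17.61 pos [ 0.6073 -0.1621  0.0737] F [-4.68  2.48 11.95] T [0.29 1.11 0.16] gap 0.123 t 19.4 j6 -0.65
```

```bash
python3 -m jog '[[[0.008,-0.02,0.016],[0.0005,0.0003,0.018]],[[0.003,-0.01,0.016],[0,0,0.018]]]';python3 rel.py .6042 -.1622 .0725 -7.4
```

```text
time_s: 19.65
eef_pos: [0.6069, -0.1624, 0.0738]
eef_rot: [2.131, 2.295, 0.008]
ft_force: [-0.9, 1.5, 6.5]
finger_gap: 0.124
shift [ 0.004 -0.027  0.013] turn [0.0017 0.0004 0.0323] jaw now 4.24 pos [ 0.6069 -0.1624  0.0738] F [-0.93  1.51  6.5 ] T [0.28 0.34 0.14] gap 0.124 t 19.65 j6 -0.42
```

```bash
python3 -m jog '[[[0.003,-0.02,0.022],[0.001,0.0003,0.016]],[[0.003,-0.015,0.022],[0,0,0.013]]]';python3 rel.py .6042 -.1622 .0725 -7.4
```

```text
time_s: 19.9
eef_pos: [0.6068, -0.1627, 0.0738]
eef_rot: [2.336, 2.085, 0.01]
ft_force: [-2.1, 0.2, 9.2]
finger_gap: 0.124
shift [ 0.002 -0.027  0.012] turn [0.0019 0.0004 0.0025] jaw now -6.5 pos [ 0.6068 -0.1627  0.0738] F [-2.14  0.22  9.22] T [-0.03  0.65  0.16] gap 0.124 t 19.9 j6 -0.23
```

```bash
python3 -m jog '[[[0,-0.01,0.025],[0.0005,0,0.0025]]]';python3 rel.py .6042 -.1622 .0725 -7.4;  python3 - <<'E'
from h import *
f=grab("wrist","w10"); crop(f,100,60,320,240,2.5,"w10",1.4)
f=grab("scene","s10"); crop(f,150,170,200,130,4,"s10",1.6)
E
python3 rel.py .6042 -.1622 .0725 -7.4
```

```text
time_s: 20.02
eef_pos: [0.6069, -0.1628, 0.0737]
eef_rot: [2.353, 2.067, 0.008]
ft_force: [-3.1, 2.6, 12.5]
finger_gap: 0.125
shift [ 0.002 -0.027  0.012] turn [ 0.0017  0.0004 -0.0001] jaw now -7.42 pos [ 0.6069 -0.1628  0.0737] F [-3.13  2.59 12.46] T [0.37 1.03 0.19] gap 0.125 t 20.025 j6 -0.22
shift [ 0.003 -0.027  0.012] turn [0.0017 0.0004 0.    ] jaw now -7.38 pos [ 0.6069 -0.1628  0.0737] F [-3.61  1.18  9.9 ] T [0.21 0.87 0.12] gap 0.123 t 20.125 j6 -0.22
```

View pics/w10.png

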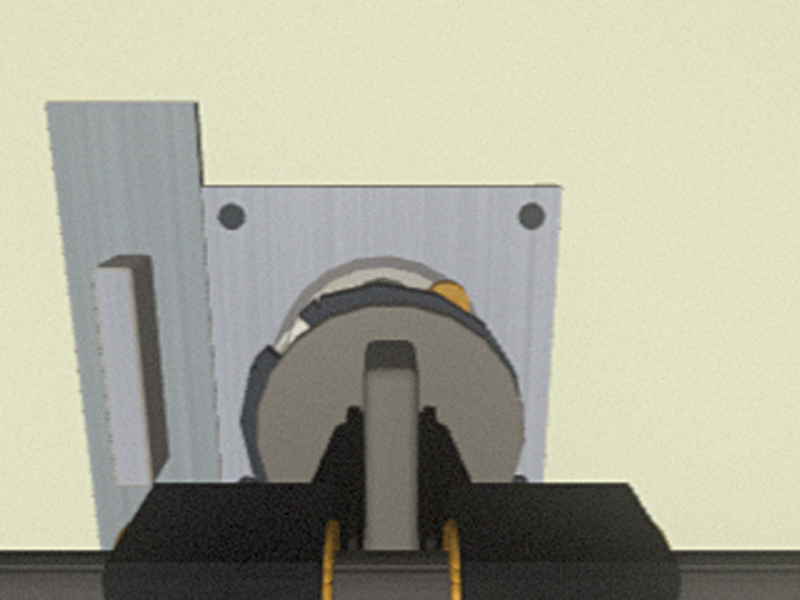

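View pics/s10.png

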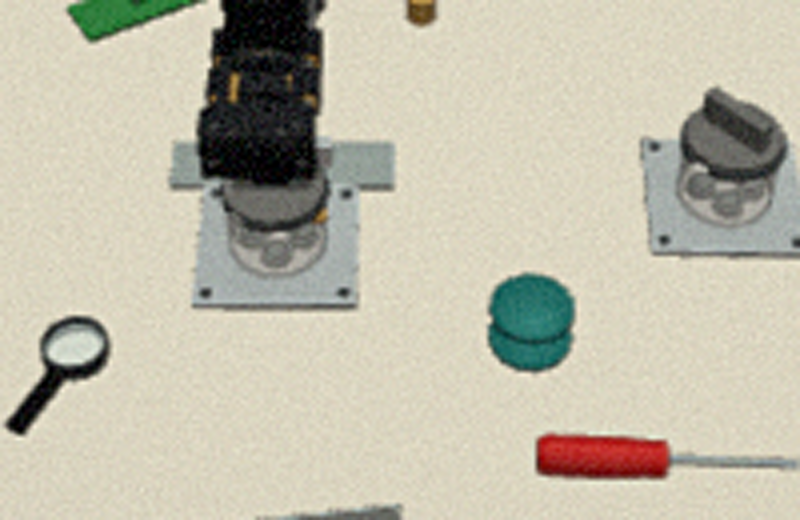

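The straightedge is still flush (left), the lid's bar is parallel to it, and the lid sits about 2 mm toward +x within the hole's clearance. Bystanders are unmoved. I'll check the disc height from depth before handing in.

Run:
```python
from h import *
f=load("w10"); P=cloud(f)
for (u,v) in ((320,190),(290,220),(320,340)): pass
def at(x,y): 
    u,v=cpx([(x,y)],100,60,2.5)[0].round().astype(int); w=P[v-2:v+3,u-2:u+3].reshape(-1,3); return np.median(w,0).round(4)
for q in((300,380),(285,430),(480,380),(500,430),(340,320),(440,325),(260,400),(300,240),(500,260)): print(q,at(*q))
# disc circle in world at z=.066
q=cpx([(257,425),(524,425),(390,305),(290,345),(490,345),(335,316),(445,316),(266,385),(515,385)],100,60,2.5);W=ray(f,q[:,0],q[:,1],.066)
A=np.c_[2*W[:,:2],np.ones(len(W))]; s=np.linalg.lstsq(A,(W[:,:2]**2).sum(1),rcond=None)[0]; print("disc",s[:2],np.sqrt(s[2]+s[:2]@s[:2]))
pe=cpx([(46,102),(196,102)],100,60,2.5); print(ray(f,pe[:,0],pe[:,1],.006))
b=cpx([(366,370),(415,370),(364,540),(416,540)],100,60,2.5); W=ray(f,b[:,0],b[:,1],.09); d=W[0]+W[1]-W[2]-W[3]; print("bar",np.degrees(np.arctan2(d[1],d[0])))
e=cpx([(202,186),(218,470)],100,60,2.5); W=ray(f,e[:,0],e[:,1],.006); d=W[0]-W[1]; print("front edge",np.degrees(np.arctan2(d[1],d[0])))
```

```text
(300, 380) [ 0.5867 -0.1444  0.0662]
(285, 430) [ 0.581  -0.1573  0.0659]
(480, 380) [ 0.6304 -0.1504  0.0659]
(500, 430) [ 0.6341 -0.1642  0.066 ]
(340, 320) [ 0.5987 -0.1309  0.0656]
(440, 325) [ 0.6222 -0.135   0.0663]
(260, 400) [ 0.5757 -0.1496  0.0648]
(300, 240) [ 0.5845 -0.12    0.0061]
(500, 260) [ 0.6456 -0.1347  0.0061]
disc [ 0.606674   -0.16143897] 0.03330111544129609
[[ 0.51718915 -0.06971013  0.006     ]
 [ 0.56076769 -0.07538738  0.006     ]]
bar 82.40785804108289
front edge 81.82794260961933
```

Disc top is at 66 mm (fully down), and the bar is at 82.4° against the front edge at 81.8–82.6°. Handing in.

```bash
python3 -c "
from station import robot
s=robot.sense();print(s['ft_force'],s['finger_gap'],abs(s['joint_vel']).max());robot.finish_job();s=robot.sense();print(s['time_s'],s['eef_pos'],s['ft_force'],s['finger_gap'])"
```

```text
[-3.61481978  1.18479284  9.90459721] 0.12284664599453744 0.006510517353884855
the job is handed in; nothing more can be done
the job is handed in; nothing more can be done
```

I placed the straightedge against the pod's front edge and let go. I then put the lid in through the notches, pressed it down, turned it 45° clockwise and handed the job in at about 20 s, still gripping and pressing. The robot gives no verdict, so these are my own last checks:

- **Straightedge:** measured at x = -76.7 mm and y ≈ 0 in the pod's frame just after release, parallel to within 0.02°. It was still flush in the final wrist picture.
- **Lid:** the disc top reads 66 mm, which is fully down. The bar is within about 0.6° of the front edge.
- **Grip and push:** the lid was held with about 10 N downward and the arm was practically still. The gap matched the 12 mm bar; finger force itself I could not read.
- **Bystanders:** the yo-yo, loupe and seat tool looked unmoved in the last scene view. The two bearings were outside that crop, so I did not check them, but the arm never went near them.

One small disagreement: the lid's centre measured about 2.3 mm off the pod's centre, slightly more than the 2 mm play in the hole. That is inside the 4 mm limit, and a small shift of 1 mm back did not move it, so I left it there.

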